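# Find the plug gauge in the lidded tubs and lay it in its rest

## Task

The plug gauge, wanted for checking the throttle bores, has been put away in one of the three identical lidded tubs behind the clamp. Lift the lids one by one until you find it, closing again each tub that does not hold it; lay the lid of the right tub flat on the bench (or back on its tub) and lay the gauge gently in both notches of its rest, either way round. Leave the other parts in their tubs, and do not shove the tubs or the oil bottle beside the rest.

Things in the scene. Friction and masses are not known exactly. Their poses are not given: they have to be found in the camera images.
- tub_a: one of three identical round grey plastic tubs (nothing outside tells them apart), 134 mm outside at the rim, 46 mm high, 3 mm wall, 4 mm floor, 120 mm inside at the floor; loose, 0.4 kg. Origin: centre of its underside. Which tub stands where changes
- tub_b: one of three identical round grey plastic tubs (nothing outside tells them apart), 134 mm outside at the rim, 46 mm high, 3 mm wall, 4 mm floor, 120 mm inside at the floor; loose, 0.4 kg. Origin: centre of its underside. Which tub stands where changes
- tub_c: one of three identical round grey plastic tubs (nothing outside tells them apart), 134 mm outside at the rim, 46 mm high, 3 mm wall, 4 mm floor, 120 mm inside at the floor; loose, 0.4 kg. Origin: centre of its underside. Which tub stands where changes
- lid_a: one of three identical blue lids, at the start on tub_a; any fits any tub. Flange 140 mm, plug below it 8 mm deep, tapering 122 to 115 mm, loose in the tub's 128 mm mouth; 0.08 kg. Origin: centre of the plug's underside, 38 mm above the tub's when closed. Flange top at z = 12 mm; on it a grip bar 64 mm long (x), 14 mm thick (y), up to z = 36 mm: pinch across y from above
- lid_b: one of three identical blue lids, at the start on tub_b; any fits any tub. Flange 140 mm, plug below it 8 mm deep, tapering 122 to 115 mm, loose in the tub's 128 mm mouth; 0.08 kg. Origin: centre of the plug's underside, 38 mm above the tub's when closed. Flange top at z = 12 mm; on it a grip bar 64 mm long (x), 14 mm thick (y), up to z = 36 mm: pinch across y from above
- lid_c: one of three identical blue lids, at the start on tub_c; any fits any tub. Flange 140 mm, plug below it 8 mm deep, tapering 122 to 115 mm, loose in the tub's 128 mm mouth; 0.08 kg. Origin: centre of the plug's underside, 38 mm above the tub's when closed. Flange top at z = 12 mm; on it a grip bar 64 mm long (x), 14 mm thick (y), up to z = 36 mm: pinch across y from above
- plug_gauge: the target, 0.14 kg, lying inside one of the tubs: plug gauge 110 mm long (its y), with pale 22 mm plugs at both ends (y -55 to -25 mm, with a red band, and 41 to 55 mm) and a dark grey 16 mm handle between them, to pinch across x. Origin: mid-length, at the plugs' underside; the handle spans z = 4 to 19 mm
- gauge_mid (a point): point on the gauge's axis in the middle between the two places where the rest holds it: 4 mm along +y and 11 mm up from the gauge's origin; grip here. Axes as the gauge's
- gauge_rest: rest in front of the clamp, fixed: steel plate 56 x 112 mm with two black saddles 84 mm apart along its y (72 mm free between). Each has a flat-floored notch open upward: floor 28 mm wide (x), 30 mm above the bench; cheeks lean out 25 degrees, to 42 mm high. Origin: centre of its underside. The gauge lies along its y, a plug in each notch, gauge_mid 41 mm above the origin
- clear_spot (a point): centre of a bare patch of bench, 170 mm across, at the right front: a lid can be laid aside here, plug down; its origin is then at bench height
- idler_gear_0: pale moulded gear, 36 mm across, 20 mm high, lying in one of the other tubs. Origin: centre of its underside
- idler_gear_1: pale moulded gear, 36 mm across, 20 mm high, lying in one of the other tubs. Origin: centre of its underside
- hex_key_set: red folding hex key set, 105 x 37 x 20 mm (long along y), lying in one of the other tubs. Origin: centre of its underside
- oiler: oil bottle, white with yellow nozzle, 123 mm tall, standing left of the rest. Origin: centre of its underside

How it is judged:
By the outcome, as a careful person would: the job done as asked, in the order asked, and still so for the second after the job is handed in, with the robot touching nothing.
It also fails if it takes over 72 s, if anything falls off the work surface, if the arm or the gripper's body presses on something with over 40 N, if the wrist force passes 120 N, or if a joint passes its speed limit or range.

## Robot

A 6-joint arm with a two-finger parallel gripper is mounted at the origin on a cart in front of the work surface, level with it; the furniture and walls round the work are solid. World frame = base frame: x ahead of the robot, y to its left, z up, the work surface at z = 0. Lengths are in m, angles in rad, forces in N, time in s.
With the tool pointing down it reaches from about 0.3 to 0.875 m from the base axis. Payload 6.4 kg.
Tool frame: the origin (TCP) lies on the centre line of the jaws, within the pads' length; the fingertips stand 25 mm ahead of it and the grasp point (between the pads) lies 6 mm ahead of it; z points along the fingers, y is the line along which they close (so a half turn about z gives the same grasp; the last joint's range is limited). The gripper opens to 85 mm and grips with 20 to 120 N. Pads are 22 mm wide; open, the fingers measure 114 mm over their backs; the gripper's body (76 mm by 85 mm) begins 54 mm behind the grasp point. The pads swing forward as they close: fully open they stand 13 mm farther back than shut.
Start: joints at [0.939, 0.181, 1.607, -0, 1.354, -0.206], TCP at [0.237, 0.524, 0.256] pointing down, gripper open.
Joint ranges: [-2.99, 2.99], [-0.89, 2.07], [0.3, 2.58], [-1.14, 4.28], [0, 2.63], [-3.12, 3.12]. Speed limits (rad/s): [2.57, 2.57, 3.01, 3.14, 3.14, 3.14].

## Interface

Orientations are given as a unit quaternion [w, x, y, z].
In Python, from bench import get_obs, camera, hand_in, spot_in gives the robot as it stands.
- The arm moves only by the shell command python3 -m jog 'ROWS'. ROWS is JSON, one flat list of numbers, 7 for each row, row after row: the shift along the tool's x, y, z in m, then the turn, a rotation vector about the tool's x, y, z in rad, then the closure, from 0 (fully open) to 1 (shut). A call has 1 to 20 rows; each row is the pose to reach, as a shift and turn from the pose commanded when the call began, along the tool's axes at that moment; what a row does not reach only later rows make up. A row lasts 1/8 s, in which the tool goes at most 62.5 mm and 10.7 degrees, less where a joint would pass 70% of its speed; a pose out of reach is approached as far as the arm can. A call with a gripper value outside its range is refused whole. The fingers move at their own pace and stop on an object; the grip force is fixed at half the most. Time passes only in rows, so rows that repeat a pose let the fingers close. It gives the time, the measured TCP pose, the force, the opening and the grip force at its end, in the units of the state.
- get_obs(): the state, without advancing time (a new reading comes with each control period).
- camera(name): name is "scene" or "side" or "wrist"; returns a dict with "frame" (420x560x3 uint8, red, green, blue), "mtx" (3x3 intrinsics, pixels), "extrinsics" (4x4, takes a point from camera to world coordinates). Camera axes: x right, y up, looking along -z (the intrinsics and any distortion apply to the point x, -y, -z); pixel columns grow to the right and rows downward; lengths in m; the calibration is good to about 2 mm. The wrist camera is an equidistant fisheye: a pixel r from the principal point sees the ray r / f radians off the axis. A picture is of the moment at which its call begins. There is no depth.
- hand_in(): hands the job in; it is judged then, once.
Trained networks look in a picture, given as the dict that the camera call returned (one of the last four; its "shot" number tells which), for a name from the list of things; names that differ only in an ending like _2 or _b are one class to them, and where a whole thing is asked for, a point or a joint stands for the part that bears it (a point fixed in the world has none). Each returns a list of dicts, best first, with "confidence" (0 to 1); they miss things now and then, are a little off and sometimes report something else, mostly with a low value. They report only what shows in the picture. A call takes as long as a camera call.
- spot_in(picture, name): "xyz" ([x, y, z] in m, in world coordinates, good to about 4 mm: the middle of the surface that is visible of it).
The state is a dict: "time_s": time; "q": joint angles; "dq": joint speeds; "joint_efforts": joint torques, N m; "eef_pos": TCP position; "eef_rot": TCP orientation; "wrist_force": force on the tool from outside, world axes, zero at the start; "torque": the same for the moment, N m; "opening": opening from 0.0 (shut) to 1.0 (fully open); "grasp_force": force on a finger pad.
Only numpy, scipy, OpenCV 4.12 (cv2) and the standard library are available. Lean on these libraries where they do the work, as an engineer would, in place of code of your own. Each camera call takes 0.05 s, during which the arm holds its last target. There are 200 camera calls.

## Working session

There is one attempt and no reset: what is moved stays moved. The work goes in short steps, Python scripts to look and compute and a shell command to move; the robot and the scene stay as the last step left them, time stands still between calls to the robot, and variables do not carry over. Pictures are saved under pics/ and viewed, at most 11 in all, crops included, and the job is handed in when it is done.

```bash
mkdir -p pics
cat > h.py <<'E'
import numpy as np, cv2
from bench import get_obs, camera, hand_in, spot_in
from scipy.spatial.transform import Rotation as R
def rot(o): q=o["eef_rot"]; return R.from_quat([q[1],q[2],q[3],q[0]])
def save(p,n): cv2.imwrite(f"pics/{n}.png",p["frame"][:,:,::-1])
def spots(p,names):
    for n in names:
        print(n,[(np.round(d["xyz"],3).tolist(),round(d["confidence"],2)) for d in spot_in(p,n)])
def state():
    o=get_obs(); print(o["time_s"],np.round(o["eef_pos"],4),np.round(rot(o).as_matrix(),3).tolist(),np.round(o["q"],2),np.round(o["wrist_force"],1),o["opening"],o["grasp_force"])
def to(xyz,ang=None):
    "shift in tool axes to the TCP target; turn about tool z so that tool y is along world angle ang"
    o=get_obs(); r=rot(o); print("shift",np.round(r.inv().apply(np.array(xyz)-o["eef_pos"]),4))
    if ang is not None:
        # pointing down: desired tool y = (cos,sin,0)
        y=r.as_matrix()[:,1]; cur=np.arctan2(y[1],y[0]); d=-(ang-cur); d=(d+np.pi/2)%np.pi-np.pi/2; print("turn z",round(d,3),"q6",round(o["q"][5],2))
def pix(p,u,v,z):
    "pixel to world at height z"
    K=p["mtx"];E=p["extrinsics"]; x=(u-K[0][2])/K[0][0]; y=(v-K[1][2])/K[1][1]
    if p.get("fish"):
        t=np.hypot(x,y); s=np.tan(t)/t if t>1e-9 else 1; x*=s;y*=s
    d=E[:3,:3]@np.array([x,-y,-1]); c=E[:3,3]; return c+d*(z-c[2])/d[2]
def proj(p,X):
    K=p["mtx"];E=p["extrinsics"]; c=E[:3,:3].T@(np.array(X)-E[:3,3]); x,y,z=c[0],-c[1],-c[2]
    if p.get("fish"):
        r=np.hypot(x,y); t=np.arctan2(r,z); x,y=x/r*t,y/r*t
    else: x,y=x/z,y/z
    return K[0][0]*x+K[0][2],K[1][1]*y+K[1][2]
E
python3 - <<'E'
from h import *
state()
for n in ["scene","side"]:
    p=camera(n); save(p,n); print(n,np.round(p["extrinsics"][:3],3).tolist(),[k for k in p])
    spots(p,["lid_a","tub_a","gauge_rest","oiler"])
p=camera("wrist"); save(p,"wrist0"); print(np.round(p["extrinsics"],3).tolist(),p["mtx"]); spots(p,["lid_a","gauge_rest"])
E
```

```text
0.0 [0.2372 0.5232 0.2554] [[-0.911, 0.413, -0.001], [0.413, 0.911, -0.001], [0.0, -0.002, -1.0]] [ 0.94  0.18  1.61 -0.    1.35 -0.21] [-0.6  0.  -0.1] 1.00131151148426 0.0
scene [[0.494, 0.564, -0.662, -0.008], [-0.87, 0.307, -0.387, -0.207], [-0.014, 0.767, 0.642, 0.617]] ['frame', 'mtx', 'extrinsics', 'shot']
lid_a [([0.658, 0.242, 0.052], 0.79), ([0.655, -0.069, 0.046], 0.78), ([0.677, 0.082, 0.047], 0.55)]
tub_a [([0.618, 0.209, 0.022], 0.87), ([0.609, -0.083, 0.025], 0.81), ([0.623, 0.053, 0.023], 0.58)]
gauge_rest [([0.42, 0.127, 0.008], 0.64), ([0.394, 0.292, 0.056], 0.35)]
oiler [([0.675, 0.081, 0.046], 0.37)]
side [[-1.0, -0.016, 0.024, 0.576], [0.028, -0.662, 0.749, 0.756], [0.004, 0.749, 0.662, 0.616]] ['frame', 'mtx', 'extrinsics', 'shot']
lid_a [([0.669, 0.26, 0.053], 0.85), ([0.664, -0.056, 0.05], 0.79), ([0.673, 0.098, 0.047], 0.73)]
tub_a [([0.639, -0.011, 0.031], 0.93), ([0.66, 0.304, 0.022], 0.8), ([0.66, 0.143, 0.028], 0.73)]
gauge_rest [([0.428, 0.129, 0.008], 0.87)]
oiler [([0.408, 0.313, 0.056], 0.82)]
[[0.414, -0.873, -0.258, 0.172], [0.91, 0.397, 0.117, 0.553], [0.0, -0.283, 0.959, 0.374], [0.0, 0.0, 0.0, 1.0]] [[325.1922621    0.         279.42556182]
 [  0.         325.1922621  212.36127101]
 [  0.           0.           1.        ]]
lid_a []
gauge_rest [([0.435, 0.125, 0.018], 0.69)]
```

View pics/scene.png

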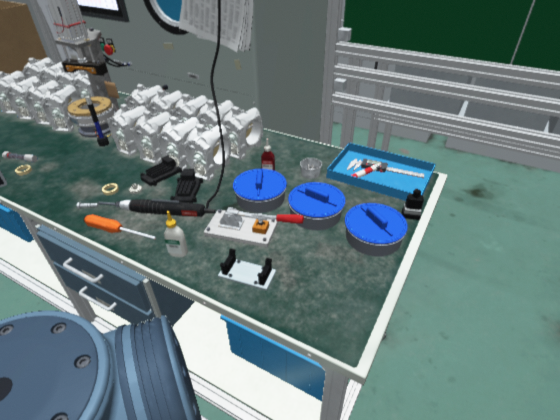

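View pics/side.png

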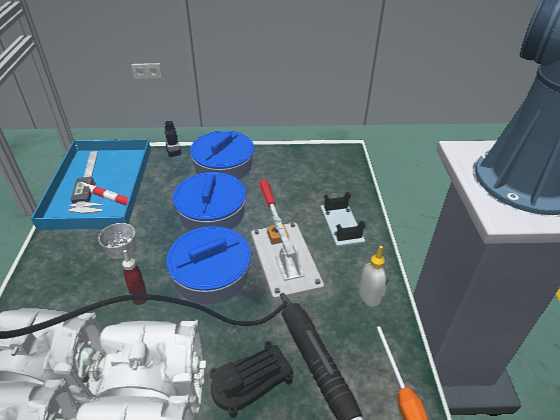

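Three blue lids, at about (209,257), (209,197) and (222,150) in the side view. The rest is at (343,220) and the oiler at (373,280). I'm moving above the tubs for a wrist view.

```bash
python3 -m jog '[-0.05,-0.03,-0.005,0,0,0,0, -0.1,-0.065,-0.01,0,0,0,0, -0.15,-0.1,-0.02,0,0,0,0, -0.2,-0.13,-0.03,0,0,-0.1,0, -0.25,-0.165,-0.04,0,0,-0.2,0, -0.3,-0.2,-0.045,0,0,-0.3,0, -0.35,-0.23,-0.045,0,0,-0.4,0, -0.4,-0.26,-0.045,0,0,-0.4,0, -0.43,-0.28,-0.045,0,0,-0.4,0, -0.43,-0.28,-0.045,0,0,-0.4,0, -0.43,-0.28,-0.045,0,0,-0.4,0]'
python3 - <<'E'
from h import *
state()
p=camera("wrist"); save(p,"wrist1"); p["fish"]=1
spots(p,["lid_a","tub_a","gauge_rest","oiler"])
# circles from blue blobs, all cameras
for n in ["wrist","side","scene"]:
    p=camera(n) if n!="wrist" else p
    if n=="wrist": p["fish"]=1
    hsv=cv2.cvtColor(p["frame"],cv2.COLOR_RGB2HSV)
    m=cv2.inRange(hsv,(110,150,60),(125,255,255))
    N,L,S,_=cv2.connectedComponentsWithStats(m)
    for i in range(1,N):
        if S[i][4]<800: continue
        v,u=np.where(L==i)
        P=np.array([pix(p,a,b,0.05)[:2] for a,b in zip(u,v)]).astype(np.float32)
        h=cv2.convexHull(P); (c,r)=cv2.minEnclosingCircle(P); e=cv2.fitEllipse(h) if len(h)>5 else None
        print(n,S[i],np.round(c,4),round(r,4),np.round(e[0],4),np.round(e[1],3))
E
```

```text
time_s: 2.02
eef_pos: [0.5131, 0.0915, 0.3012]
eef_rot: [-0.0, 0.013, 1.0, 0.0]
wrist_force: [-0.4, -0.0, 0.2]
opening: 1.002
grasp_force: 0.0
2.025 [0.5131 0.0915 0.3012] [[-1.0, 0.026, -0.001], [0.026, 1.0, 0.0], [0.001, 0.0, -1.0]] [-0.05  0.02  1.69  0.    1.43 -1.6 ] [-0.4 -0.   0.2] 1.0020060147253285 0.0
lid_a [([0.674, 0.087, 0.051], 0.82), ([0.644, 0.237, 0.049], 0.74), ([0.644, -0.048, 0.047], 0.68)]
tub_a [([0.615, -0.03, 0.021], 0.72), ([0.616, 0.207, 0.026], 0.71), ([0.617, 0.091, 0.023], 0.61)]
gauge_rest [([0.428, 0.127, 0.011], 0.86)]
oiler [([0.403, 0.289, 0.07], 0.65)]
side [ 190  131   64   37 1836] [ 0.6644 -0.0696] 0.0714 [ 0.664  -0.0696] [0.138 0.142]
side [ 173  172   73   48 2657] [0.6791 0.0863] 0.0717 [0.6795 0.0862] [0.139 0.142]
side [ 166  226   85   64 4073] [0.6681 0.2446] 0.071 [0.6681 0.2445] [0.139 0.141]
scene [ 233  168   54   32 1308] [0.6698 0.2456] 0.0719 [0.67   0.2453] [0.138 0.143]
scene [ 288  182   57   35 1524] [0.6813 0.0874] 0.0714 [0.681  0.0874] [0.138 0.142]
scene [ 345  203   62   41 1903] [ 0.666  -0.0688] 0.0714 [ 0.666  -0.0679] [0.139 0.142]
```

View pics/wrist1.png

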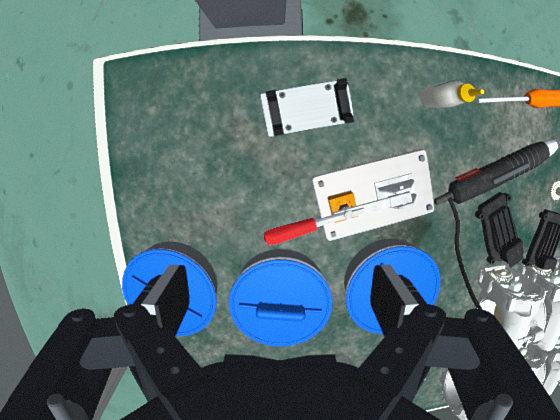

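The wrist view shows all three lids. Lid 2 is at (281,303), lid 3 at (170,290) and lid 1 at (393,290), each with a rib running along its bar. I'll rectify the lids top-down to get the bar angles.

```bash
cat > rect.py <<'E'
from h import *
C=[(0.669,0.245),(0.680,0.087),(0.665,-0.069)]
def tile(p,c,z,half=0.08,n=200):
    g=np.linspace(half,-half,n).astype(np.float32)
    # rows: x decreasing (up=+x), cols: y decreasing (left=+y)
    M=np.array([[proj(p,(c[0]+a,c[1]+b,z)) for b in g] for a in g],np.float32)
    return cv2.remap(p["frame"],M[...,0],M[...,1],cv2.INTER_LINEAR)[:,:,::-1]
if __name__=="__main__":
    rows=[]
    for n in ["side","scene","wrist"]:
        p=camera(n); 
        if n=="wrist": p["fish"]=1
        rows.append(np.hstack([tile(p,c,0.05) for c in C]))
        if n=="wrist":
            for q in [(108,150),(100,62),(125,270),(265,127),(352,95),(275,230)]: print(q,np.round(pix(p,*q,0.0),3))
    cv2.imwrite("pics/tiles.png",np.vstack(rows))
E
python3 rect.py
```

```text
(108, 150) [ 0.467 -0.151  0.   ]
(100, 62) [ 0.338 -0.156  0.   ]
(125, 270) [ 0.653 -0.154  0.   ]
(265, 127) [0.451 0.074 0.   ]
(352, 95) [0.41  0.187 0.   ]
(275, 230) [0.59  0.083 0.   ]
```

View pics/tiles.png

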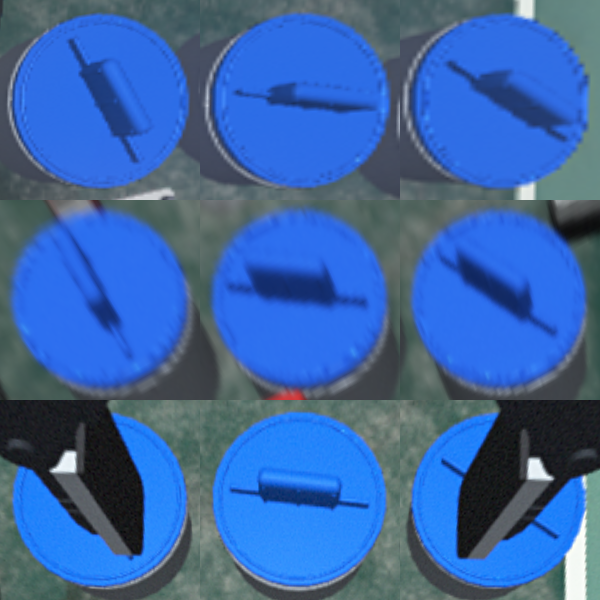

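Rectified tiles give the bar normals: lid 1 about 2.07 rad, lid 2 about −0.11, lid 3 about −0.57. I'll grasp lid 2 first.

```bash
python3 -m jog '[-0.02,0,0.02,0,0,0.18,0, -0.04,0,0.04,0,0,0.36,0, -0.06,0,0.06,0,0,0.54,0, -0.08,0,0.08,0,0,0.72,0, -0.1,0,0.1,0,0,0.9,0, -0.12,0,0.12,0,0,1.08,0, -0.14,0,0.14,0,0,1.26,0, -0.16,0,0.15,0,0,1.44,0, -0.167,0,0.16,0,0,1.62,0, -0.167,0,0.18,0,0,1.653,0, -0.167,0,0.2,0,0,1.653,0, -0.167,0,0.215,0,0,1.653,0, -0.167,0,0.221,0,0,1.653,0.2, -0.167,0,0.221,0,0,1.653,0.6, -0.167,0,0.221,0,0,1.653,1, -0.167,0,0.221,0,0,1.653,1, -0.167,0,0.221,0,0,1.653,1, -0.167,0,0.221,0,0,1.653,1]'; python3 -c "from h import *;state()"
```

```text
time_s: 4.78
eef_pos: [0.681, 0.0868, 0.0813]
eef_rot: [0.001, 0.744, 0.668, 0.001]
wrist_force: [-0.3, -0.3, 4.9]
opening: 0.145
grasp_force: 61.2
4.775 [0.681  0.0868 0.0813] [[0.108, 0.994, 0.002], [0.994, -0.108, -0.0], [0.0, 0.002, -1.0]] [-0.05  0.6   1.41 -0.    1.12  0.06] [-0.3 -0.3  4.9] 0.14523057091108657 61.186805963516235
```

```bash
python3 -m jog '[0,0,-0.01,0,0,0,1, 0,0,-0.03,0,0,0,1, 0,0,-0.07,0,0,0,1, 0,0,-0.11,0,0,0,1, 0,0,-0.14,0,0,0,1, 0,0,-0.14,0,0,0,1]'
cat > peek.py <<'E'
import sys
from rect import *
i=int(sys.argv[1]); T=[]
for n in ["side","scene"]:
    p=camera(n); print(n)
    spots(p,["plug_gauge","idler_gear_0","hex_key_set"]); T.append(cv2.resize(tile(p,C[i],0.015,n=300),(300,300)))
cv2.imwrite(f"pics/peek{i}.png",np.hstack(T)); state()
E
python3 peek.py 1
```

```text
time_s: 5.52
eef_pos: [0.6824, 0.0868, 0.2253]
eef_rot: [0.003, 0.744, 0.668, 0.003]
wrist_force: [0.0, -0.3, -1.3]
opening: 0.15
grasp_force: 60.5
side
plug_gauge []
idler_gear_0 [([0.698, 0.089, 0.01], 0.73), ([0.656, 0.104, 0.016], 0.51)]
hex_key_set [([0.675, 0.107, 0.191], 0.52)]
scene
plug_gauge []
idler_gear_0 []
hex_key_set []
5.925 [0.6799 0.0868 0.2189] [[0.108, 0.994, -0.002], [0.994, -0.108, 0.0], [-0.0, -0.002, -1.0]] [-0.05  0.45  1.34 -0.    1.36  0.06] [ 0.  -0.  -0.6] 0.1465369838255406 60.51176905632019
```

View pics/peek1.png

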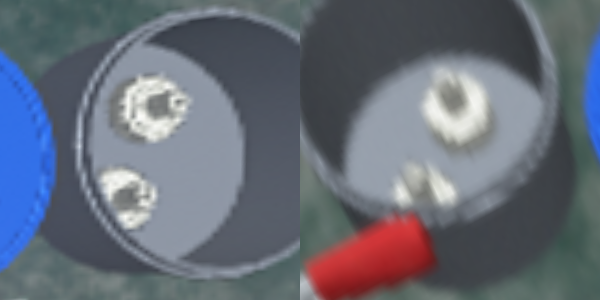

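Tub 2 holds the two gears, at (155,105) and (127,195) in the left tile. I'm closing it and going on to lid 3.

```bash
python3 -m jog '[0,0,0.05,0,0,0,1, 0,0,0.1,0,0,0,1, 0,0,0.125,0,0,0,1, 0,0,0.135,0,0,0,1, 0,0,0.139,0,0,0,1, 0,0,0.139,0,0,0,1, 0,0,0.139,0,0,0,0, 0,0,0.139,0,0,0,0, 0,0,0.139,0,0,0,0, 0,0,0.12,0,0,0,0, 0,0,0.08,0,0,0,0]' && python3 -m jog '[-0.05,0,0,0,0,0.16,0, -0.1,0.001,0,0,0,0.32,0, -0.14,0.002,0,0,0,0.463,0, -0.156,0.002,0.02,0,0,0.463,0, -0.156,0.002,0.045,0,0,0.463,0, -0.156,0.002,0.06,0,0,0.463,0, -0.156,0.002,0.06,0,0,0.463,0.5, -0.156,0.002,0.06,0,0,0.463,1, -0.156,0.002,0.06,0,0,0.463,1, -0.156,0.002,0.06,0,0,0.463,1, -0.156,0.002,0.06,0,0,0.463,1]';  python3 -c "from h import *;state()"
```

```text
time_s: 7.3
eef_pos: [0.6791, 0.0868, 0.1399]
eef_rot: [-0.001, 0.744, 0.668, -0.001]
wrist_force: [1.3, -0.4, 0.4]
opening: 1.001
grasp_force: 0.0
time_s: 8.68
eef_pos: [0.6662, -0.0686, 0.0813]
eef_rot: [0.0, 0.878, 0.479, 0.001]
wrist_force: [-0.5, 1.2, 3.9]
opening: 0.148
grasp_force: 59.3
8.675 [ 0.6662 -0.0686  0.0813] [[0.54, 0.842, 0.001], [0.842, -0.54, -0.0], [0.001, 0.001, -1.0]] [-0.28  0.57  1.46  0.    1.11  0.29] [-0.5  1.2  3.9] 0.14794919936688275 59.28424537181854
```

```bash
python3 -m jog '[0,0,-0.01,0,0,0,1, 0,0,-0.03,0,0,0,1, 0,0,-0.07,0,0,0,1, 0,0,-0.11,0,0,0,1, 0,0,-0.14,0,0,0,1, 0,0,-0.14,0,0,0,1]'
python3 peek.py 2
python3 - <<'E'
from h import *
p=camera("side"); spots(p,["lid_a"])
E
```

```text
time_s: 9.43
eef_pos: [0.6675, -0.0691, 0.2253]
eef_rot: [0.003, 0.878, 0.479, 0.003]
wrist_force: [-0.6, -0.4, -0.9]
opening: 0.146
grasp_force: 58.7
side
plug_gauge [([0.661, -0.084, 0.024], 0.73)]
idler_gear_0 []
hex_key_set []
scene
plug_gauge [([0.656, -0.063, 0.018], 0.85)]
idler_gear_0 []
hex_key_set []
9.825 [ 0.665  -0.0684  0.2189] [[0.541, 0.841, -0.002], [0.841, -0.541, 0.001], [-0.001, -0.002, -1.0]] [-0.28  0.42  1.39 -0.    1.34  0.29] [-0.4 -0.  -1.6] 0.14315914998335433 58.74939143657684
lid_a [([0.661, -0.047, 0.185], 0.9), ([0.671, 0.258, 0.05], 0.8), ([0.674, 0.095, 0.045], 0.7)]
```

View pics/peek2.png

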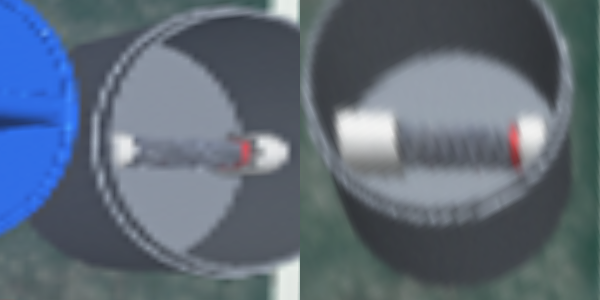

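The gauge is in tub 3, at about (200,150) in the left tile with its red band toward −y. I'm laying the lid on the bare patch near (0.45, −0.045).

```bash
python3 -m jog '[-0.02,-0.04,0,0,0,0,1, -0.045,-0.09,0,0,0,0,1, -0.07,-0.14,0.02,0,0,0,1, -0.096,-0.194,0.06,0,0,0,1, -0.096,-0.194,0.11,0,0,0,1, -0.096,-0.194,0.15,0,0,0,1, -0.096,-0.194,0.168,0,0,0,1, -0.096,-0.194,0.174,0,0,0,1, -0.096,-0.194,0.177,0,0,0,1, -0.096,-0.194,0.177,0,0,0,1, -0.096,-0.194,0.177,0,0,0,1]'; python3 -c "from h import *;state()"
```

```text
time_s: 11.3
eef_pos: [0.4511, -0.0447, 0.0441]
eef_rot: [0.001, 0.878, 0.479, 0.001]
wrist_force: [0.1, 0.2, -1.7]
opening: 0.153
grasp_force: 58.9
11.3 [ 0.4511 -0.0447  0.0441] [[0.54, 0.841, 0.002], [0.841, -0.54, -0.001], [0.0, 0.002, -1.0]] [-0.36  0.24  2.04  0.    0.86  0.21] [ 0.1  0.2 -1.7] 0.1525097840947784 58.886436223983765
```

```bash
python3 -m jog '[0,0,0.002,0,0,0,1, 0,0,0.002,0,0,0,0, 0,0,0.002,0,0,0,0, 0,0,0.002,0,0,0,0, 0,0,-0.02,0,0,0,0, 0,0,-0.06,0,0,0,0, 0,0,-0.12,0,0,0,0, 0.02,0.05,-0.17,0,0,-0.15,0, 0.035,0.1,-0.21,0,0,-0.3,0, 0.045,0.15,-0.226,0,0,-0.45,0, 0.058,0.2,-0.226,0,0,-0.571,0, 0.058,0.211,-0.226,0,0,-0.571,0, 0.058,0.211,-0.226,0,0,-0.571,0, 0.058,0.211,-0.226,0,0,-0.571,0]'
python3 - <<'E'
from h import *
state()
p=camera("wrist"); save(p,"wrist2"); p["fish"]=1
spots(p,["plug_gauge","gauge_rest","lid_a"])
np.savez("w2.npz",**{k:p[k] for k in ["mtx","extrinsics"]})
E
```

```text
time_s: 13.05
eef_pos: [0.6582, -0.1091, 0.2691]
eef_rot: [-0.001, 0.707, 0.707, -0.0]
wrist_force: [-0.8, 1.7, 0.2]
opening: 1.0
grasp_force: 0.0
13.05 [ 0.6582 -0.1091  0.2691] [[0.0, 1.0, -0.001], [1.0, -0.0, 0.0], [0.0, -0.001, -1.0]] [-0.34  0.37  1.34  0.    1.43 -0.34] [-0.8  1.7  0.2] 0.9995284367998976 0.0
plug_gauge [([0.661, -0.063, 0.021], 0.97)]
gauge_rest []
lid_a [([0.464, -0.044, 0.007], 0.74), ([0.68, 0.062, 0.052], 0.65)]
```

View pics/wrist2.png

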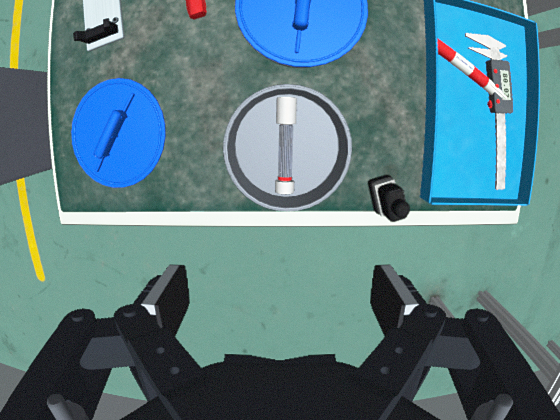

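The gauge lies along y, with its long plug at (287,110) and the red band and short plug at (285,187). The lid lies flat at (119,133).

Run:
```python
from h import *
p=dict(np.load("w2.npz")); p["fish"]=1
f=cv2.imread("pics/wrist2.png")
hsv=cv2.cvtColor(f,cv2.COLOR_BGR2HSV); m=np.zeros(f.shape[:2],np.uint8)
m[85:205,262:312]=((f[85:205,262:312].min(2)>190))*255
N,L,S,c=cv2.connectedComponentsWithStats(m)
for i in range(1,N):
    if S[i][4]>40: print(S[i],c[i],np.round(pix(p,*c[i],0.022),4))
for q in [(286.5,96),(285.5,195)]: print(np.round(pix(p,*q,0.015),4))
# tub rim centre
for q in [(223,148),(352,148),(287,85),(287,210)]: print(np.round(pix(p,*q,0.046),4))
# rest, from wrist1 pose: use current scene/side
from rect import tile
T=[]
for n in ["side","scene"]:
    s=camera(n); spots(s,["gauge_rest"]); T.append(cv2.resize(tile(s,(0.428,0.13),0.042,n=400),(400,400)))
cv2.imwrite("pics/rest.png",np.hstack(T))
```

```text
[ 262   95   50   54 1156] [293.51903114 114.40484429] [ 0.6734 -0.0322  0.022 ]
[277 182  16  12 181] [284.79005525 187.36464088] [ 0.6639 -0.1153  0.022 ]
[ 0.6658 -0.011   0.015 ]
[ 0.6649 -0.126   0.015 ]
[ 0.5982 -0.0672  0.046 ]
[ 0.735  -0.0669  0.046 ]
[ 0.6657 -0.0016  0.046 ]
[ 0.666  -0.1355  0.046 ]
gauge_rest [([0.426, 0.129, 0.006], 0.71)]
gauge_rest [([0.421, 0.127, 0.007], 0.79)]
```

View pics/rest.png

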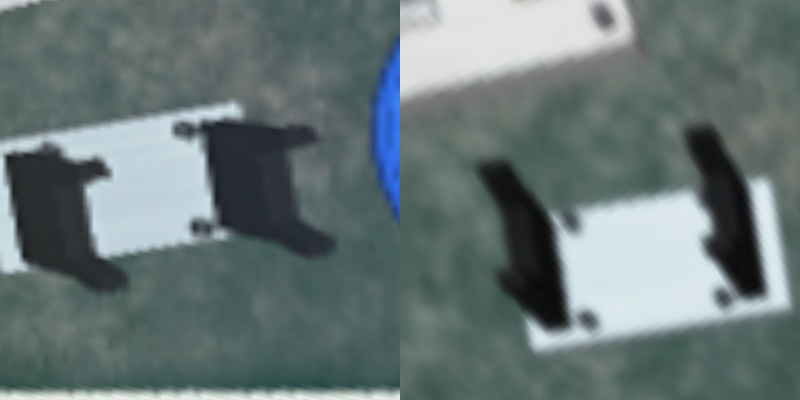

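Gauge grip point is about (0.665, −0.0725). The rest is near (0.4255, 0.1275), turned about +0.17 rad. I'm grasping the gauge with the fingers half closed to clear the tub wall.

```bash
python3 -m jog '[0.015,0.003,0.05,0,0,0,0.45, 0.03,0.007,0.1,0,0,0,0.45, 0.0366,0.007,0.14,0,0,0,0.45, 0.0366,0.007,0.18,0,0,0,0.45, 0.0366,0.007,0.21,0,0,0,0.45, 0.0366,0.007,0.227,0,0,0,0.45, 0.0366,0.007,0.236,0,0,0,0.45, 0.0366,0.007,0.236,0,0,0,0.45, 0.0366,0.007,0.236,0,0,0,0.7, 0.0366,0.007,0.236,0,0,0,1, 0.0366,0.007,0.236,0,0,0,1, 0.0366,0.007,0.236,0,0,0,1, 0.0366,0.007,0.236,0,0,0,1]'; python3 -c "from h import *;state()"
```

```text
time_s: 15.08
eef_pos: [0.6674, -0.0734, 0.0349]
eef_rot: [0.001, 0.707, 0.707, 0.001]
wrist_force: [-1.0, -0.4, 6.7]
opening: 0.158
grasp_force: 61.3
15.075 [ 0.6674 -0.0734  0.0349] [[0.0, 1.0, 0.002], [1.0, -0.0, -0.001], [-0.001, 0.002, -1.0]] [-0.29  0.64  1.47 -0.    1.03 -0.29] [-1.  -0.4  6.7] 0.15815112789868685 61.32285475730896
```

```bash
python3 -m jog '[0,0,-0.01,0,0,0,1, 0,0,-0.04,0,0,0,1, 0,0,-0.09,0,0,0,1, 0.01,-0.03,-0.14,0,0,0,1, 0.03,-0.08,-0.18,0,0,0,1, 0.05,-0.13,-0.205,0,0,-0.08,1, 0.07,-0.18,-0.205,0,0,-0.178,1, 0.083,-0.23,-0.205,0,0,-0.178,1, 0.083,-0.242,-0.205,0,0,-0.178,1, 0.083,-0.242,-0.205,0,0,-0.178,1, 0.083,-0.242,-0.205,0,0,-0.178,1]'
python3 - <<'E'
from h import *
state()
p=camera("wrist"); save(p,"wrist3"); np.savez("w3.npz",**{k:p[k] for k in ["mtx","extrinsics"]})
spots(p,["plug_gauge","gauge_rest","lid_a"])
E
```

```text
time_s: 16.45
eef_pos: [0.4256, 0.0094, 0.2388]
eef_rot: [0.001, 0.642, 0.767, 0.0]
wrist_force: [0.8, 0.7, -0.8]
opening: 0.159
grasp_force: 60.4
16.45 [0.4256 0.0094 0.2388] [[-0.176, 0.984, 0.001], [0.984, 0.176, -0.0], [-0.001, 0.001, -1.0]] [-0.26 -0.15  1.98  0.    1.31 -0.44] [ 0.8  0.7 -0.8] 0.15888853917708723 60.388455390930176
plug_gauge [([0.418, 0.033, 0.226], 0.66)]
gauge_rest [([0.426, 0.127, 0.008], 0.91)]
lid_a [([0.474, -0.034, 0.011], 0.87), ([0.665, 0.236, 0.047], 0.71), ([0.675, 0.089, 0.047], 0.55)]
```

View pics/wrist3.png

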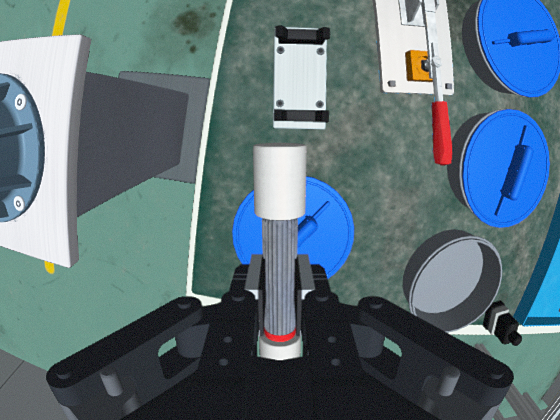

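The rest is fully in view, with plate holes at (281,49), (320,51), (279,103) and (319,104). The gauge is held straight along column 280, and the long plug's shoulder is at (280,218).

Run:
```python
from h import *
p=dict(np.load("w3.npz")); p["fish"]=1
for z in (0.004,0.008):
    H=np.array([pix(p,*q,z) for q in [(281,49),(320,51),(279,103),(319,104)]])
    d=H[0]+H[1]-H[2]-H[3]; print("holes",np.round(H[:,:2],4).tolist(),"c",np.round(H.mean(0),4),"dir",np.arctan2(-d[0],d[1]))
S=np.array([pix(p,*q,0.042) for q in [(277,35),(327,36),(276,116),(326,117)]]); print("saddle tips",np.round(S,4).tolist(),S.mean(0))
for z in (0,0.006):
  P=np.array([pix(p,*q,z) for q in [(275,25),(328,28),(274,127),(326,129.5)]]);print("plate",np.round(P[:,:2],4).tolist(),np.round(P.mean(0),4))
o=get_obs(); r=rot(o)
for q in [(280,218),(280,146)]:
    print(q,np.round(r.inv().apply(pix(p,*q,0.23)-o["eef_pos"]),4))
```

```text
holes [[0.4011, 0.156], [0.4424, 0.162], [0.4095, 0.0968], [0.4518, 0.1038]] c [0.4262 0.1297 0.004 ] dir 0.15014453457144203
holes [[0.4012, 0.1552], [0.4421, 0.1611], [0.4095, 0.0966], [0.4513, 0.1036]] c [0.426  0.1291 0.008 ] dir 0.15014453457144225
saddle tips [[0.3961, 0.1613, 0.042], [0.4432, 0.1699, 0.042], [0.4092, 0.0821, 0.042], [0.4566, 0.0902, 0.042]] [0.4262797  0.12586714 0.042     ]
plate [[0.3896, 0.1834], [0.4468, 0.1916], [0.4087, 0.0701], [0.4651, 0.078]] [0.4276 0.1308 0.    ]
plate [[0.39, 0.1817], [0.4463, 0.1897], [0.4088, 0.0703], [0.4642, 0.078]] [0.4273 0.1299 0.006 ]
(280, 218) [0.0314 0.0006 0.0081]
(280, 146) [0.0607 0.0006 0.0081]
```

```bash
python3 -m jog '[0.04,0.008,0,0,0,0.017,1, 0.08,0.015,0,0,0,0.017,1, 0.115,0.0215,0.02,0,0,0.017,1, 0.115,0.0215,0.06,0,0,0.017,1, 0.115,0.0215,0.1,0,0,0.017,1, 0.115,0.0215,0.13,0,0,0.017,1, 0.115,0.0215,0.15,0,0,0.017,1, 0.115,0.0215,0.163,0,0,0.017,1, 0.115,0.0215,0.17,0,0,0.017,1, 0.115,0.0215,0.17,0,0,0.017,1, 0.115,0.0215,0.17,0,0,0.017,1]'
python3 - <<'E'
from h import *
from rect import tile
state()
T=[]
for n in ["side","scene"]:
    p=camera(n); u,v=map(int,proj(p,(0.426,0.128,0.045))); T.append(cv2.resize(p["frame"][v-40:v+40,u-40:u+40,::-1],(400,400),interpolation=cv2.INTER_CUBIC))
cv2.imwrite("pics/pre.png",np.hstack(T))
E
```

```text
time_s: 18.02
eef_pos: [0.4258, 0.1269, 0.069]
eef_rot: [0.001, 0.648, 0.762, 0.0]
wrist_force: [-0.1, -0.5, -1.0]
opening: 0.152
grasp_force: 60.4
18.025 [0.4258 0.1269 0.069 ] [[-0.16, 0.987, 0.001], [0.987, 0.16, 0.0], [-0.0, 0.001, -1.0]] [ 0.02  0.17  2.06  0.    0.91 -0.14] [-0.1 -0.5 -1. ] 0.15247323178518987 60.429664850234985
```

View pics/pre.png

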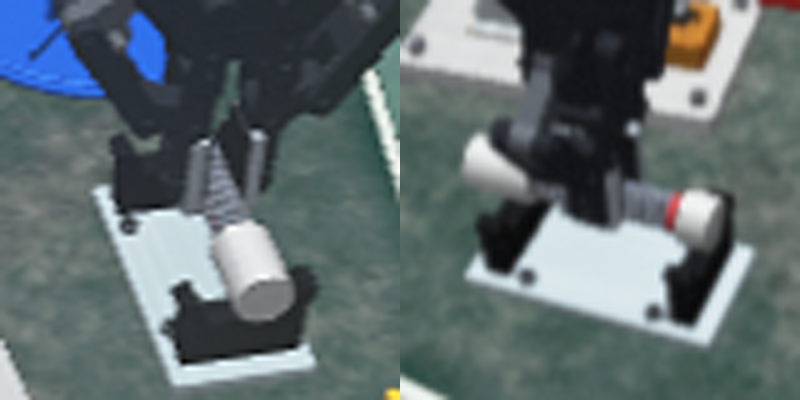

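The gauge hangs centred over both notches: the long plug at (255,285) on the left, the short plug at (700,222) on the right. I'm lowering gently.

```bash
python3 -m jog '[0,0,0.003,0,0,0,1, 0,0,0.006,0,0,0,1, 0,0,0.0075,0,0,0,1, 0,0,0.0075,0,0,0,1, 0,0,0.0075,0,0,0,1]'
```

```text
time_s: 18.75
eef_pos: [0.4249, 0.1269, 0.0608]
eef_rot: [-0.0, 0.648, 0.762, -0.0]
wrist_force: [-3.2, -0.8, 3.5]
opening: 0.158
grasp_force: 60.9
```

```bash
python3 -m jog '[0,0,0,0,0,0,0.8, 0,0,0,0,0,0,0.7, 0,0,0,0,0,0,0.5, 0,0,0,0,0,0,0.4, 0,0,-0.01,0,0,0,0.4, 0,0,-0.04,0,0,0,0.4, 0,0,-0.09,0,0,0,0.4, -0.03,0,-0.15,0,0,0,0.4, -0.08,0,-0.18,0,0,0,0.4, -0.12,0,-0.18,0,0,0,0.4, -0.12,0,-0.18,0,0,0,0.4]'
python3 - <<'E'
from h import *
state()
p=camera("wrist"); save(p,"w4"); T=[]
T.append(cv2.resize(p["frame"][:,:,::-1],(480,360)))
for n in ["side"]:
    p=camera(n); spots(p,["plug_gauge","lid_a","oiler"]); u,v=map(int,proj(p,(0.426,0.128,0.045))); T.append(cv2.resize(p["frame"][v-40:v+40,u-35:u+35,::-1],(315,360),interpolation=cv2.INTER_CUBIC))
cv2.imwrite("pics/end.png",np.hstack(T))
E
```

```text
time_s: 20.12
eef_pos: [0.445, 0.0063, 0.2421]
eef_rot: [0.001, 0.649, 0.76, 0.0]
wrist_force: [-0.0, 1.6, -0.3]
opening: 0.599
grasp_force: 0.0
20.125 [0.445  0.0063 0.2421] [[-0.156, 0.988, 0.002], [0.988, 0.156, -0.001], [-0.001, 0.002, -1.0]] [-0.25 -0.11  1.94 -0.    1.31 -0.41] [-0.   1.6 -0.3] 0.5992638800938545 0.0
plug_gauge [([0.422, 0.15, 0.049], 0.95)]
lid_a [([0.448, -0.035, 0.012], 0.94), ([0.671, 0.258, 0.054], 0.78), ([0.675, 0.098, 0.048], 0.57)]
oiler [([0.411, 0.313, 0.055], 0.97)]
```

View pics/end.png

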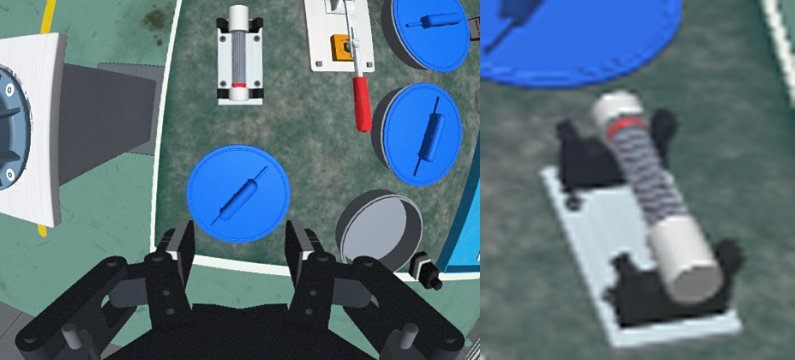

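The gauge lies in both notches, at (238,55) on the left and (660,195) on the right. The lid is flat on the bench at (238,193), and tub 2 is closed again.

```bash
python3 -c "from h import *;print(hand_in())"
```

```text
the job is handed in; nothing more can be done
None
```

The plug gauge was in the right-hand tub and now lies in both notches of its rest; that tub's lid is flat on the bench, the gear tub is closed again, and the job was handed in at about 20 s.

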